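Moisture check on a plaster hump mould

ROBOT

A 6-joint arm with a two-finger parallel gripper is mounted at the origin on the work surface. World frame = base frame: x ahead of the robot, y to its left, z up, the work surface at z = 0. Lengths are in mm, angles in rad, forces in N, time in s.
With the tool pointing down it reaches from about 350 to 950 mm from the base axis. Payload 17.4 kg.
Tool frame: the origin (TCP) lies on the centre line of the jaws, within the pads' length; the fingertips stand 11 mm ahead of it and the grasp point (between the pads) lies 8 mm behind it; z points along the fingers, y is the direction in which the jaws open and shut (so a half turn about z gives the same grasp; the last joint's range is limited). The gripper opens to 93 mm and grips with 3 to 60 N. Pads are 15 mm wide; open, the fingers measure 128 mm over their backs; the gripper's body (75 mm by 188 mm) begins 65 mm behind the grasp point.
Start: joints at [1.302, 0.116, 1.442, -0, 1.584, -0.038], TCP at [154.418, 657.105, 229.646] pointing down, gripper open.
Joint ranges: [-2.83, 2.83], [-0.83, 2.19], [0.07, 2.5], [-1.14, 4.28], [0.01, 3], [-2.97, 2.97]. Speed limits (rad/s): [1.89, 1.89, 2.22, 3.14, 3.14, 3.14].

INTERFACE

Orientations are given as a 3x3 rotation matrix whose columns are the frame's x, y, z axes.
In Python, from workcell import * gives the robot as it stands.
- The arm moves only by the tool carry_out, never from a script. Its argument "rows" is a list that holds one entry, the list of rows, each a list of 7 numbers: the shift along the tool's x, y, z each as a share of 500 mm, from -1 to 1, then the turn, a rotation vector about the tool's x, y, z each as a share of 60 degrees, from -1 to 1, then the opening, from -1 (shut) to 1 (fully open), so that 0 is half open. In form: [[[tx, ty, tz, rx, ry, rz, hand], ...]]. A call has 1 to 12 rows; each row is the pose to reach, as a shift and turn from the pose commanded when the call began, along the tool's axes at that moment; what a row does not reach only later rows make up. A row lasts 1/10 s, in which the tool goes at most 50 mm and 8.59 degrees, less where a joint would pass 70% of its speed; a pose out of reach is approached as far as the arm can. A call with a number of a shift or a turn outside -1 to 1 is refused whole. A call with a gripper value outside its range is refused whole. The fingers move at their own pace and stop on an object; "force" is the grip in N (left out, the last holds). Time passes only in rows, so rows that repeat a pose let the fingers close. It gives the time, the measured TCP pose, the force and the opening at its end, in the units of the state.
- sense(): the state, without advancing time (a new reading comes with each control period).
- get_image(name): name is "scene" or "top"; returns the picture (384x512x3 uint8, blue, green, red); there is no depth.
- camera_params(name): a dict with "fx", "fy", "cx", "cy" (pixels), "k1" (the pictures are not rectified: a ray, as slopes to the right and down, at radius r is drawn at 1 + k1 r^2 times it, then the intrinsics apply), "rvec" (rotation vector, rad) and "tvec" (3), from world to camera coordinates, as OpenCV has them. Camera axes: x right, y down, z forward; pixel columns grow to the right and rows downward; lengths in mm; the calibration is good to about 2 mm. A picture is of the moment at which its call begins. camera_params takes no time and is no camera call.
- sign_off(): hands the job in, once; it reports no verdict.
Trained networks look in the newest picture that a camera, given by its name, has taken for a name from the list of things; names that differ only in an ending like _2 or _b are one class to them, and where a whole thing is asked for, a point or a joint stands for the part that bears it (a point fixed in the world has none). Each returns a list of dicts, best first, with "confidence" (0 to 1); they miss things now and then, are a little off and sometimes report something else, mostly with a low value. They report only what shows in the picture. A call takes as long as a camera call. They do not tell look-alikes from the thing itself.
- find_in(camera, query): "bbox" ([left, top, right, bottom] in pixels, round what is visible of it).
- masks_of(camera, query): "pixels" (384x512 bool, what is visible of it) and "bbox" ([left, top, right, bottom] in pixels, round what is visible of it).
The state is a dict: "time_s": time; "joint_positions": joint angles; "qvel": joint speeds; "joint_torque": joint torques, N m; "position": TCP position; "orientation": TCP orientation; "wrist_force": force on the tool from outside, world axes, zero at the start; "torque": the same for the moment, N m; "opening": finger opening in mm.
Only numpy, scipy, OpenCV 4.12 (cv2) and the standard library are available. Lean on these libraries where they do the work, as an engineer would, in place of code of your own. Each camera call takes 0.05 s, during which the arm holds its last target. There are 200 camera calls.

TASK

Check whether the plaster hump mould has dried: take the two-pin moisture meter straight up out of its bench cradle and hold it against the pencilled ring on the mould's sloping side, square to that slope, with both sprung pins inside the ring and gently pressed about half-way in. Leave the other things on the bench where they are, never push hard on the plaster, and finish while still holding the meter steady there, as for a reading: do not put it down or let go.

Things in the scene. Friction and masses are not known exactly. Their poses are not given: they have to be found in the camera images.
- meter_grip (a point): Moisture meter, a loose grey plastic bar (150-270 g) upright in the cradle, pins down. Point on its axis, 45 mm below its flat top, a good place to grip. z runs along the bar from pins to top, y across its 44 mm width, x through its 28 mm thickness (display on -x). The 44 x 28 mm bar reaches 82 mm below this point; then a black nose 30 x 18 x 18 mm, whose end (100 mm below) carries two pins.
- pin_a_tip (a point): Tip of one sprung steel contact pin of the meter, 4.8 mm thick with a round end. It stands 16 mm out of the nose end when free: 116 mm below meter_grip along the bar's axis and 9 mm from that axis towards the meter's +y. This point is the very end of the pin and moves with it. Axes as the meter's.
- pin_b_tip (a point): Tip of the other pin, the same but 9 mm towards the meter's -y (the pins are 18 mm apart, side by side).
- pin_a (a joint): How far pin a is pressed in, in m: 0 free, 0.012 fully in. Each pin has its own spring and slides along the bar's axis: 0.6 N starts it and each mm takes 0.3 N more, so half-way in (0.006) takes 2.4 N a pin, about 5 N for the two.
- pin_b (a joint): How far pin b is pressed in, in m; as pin a.
- cradle: Black plastic cradle fixed to the bench, 48 (x) x 66 (y) x 68 mm tall on a foot 90 x 96 x 8 mm. Origin: centre of the block's underside, z up. Nose, pins and the lower 24 mm of the meter's bar stand in a pocket in its top with 1.5 mm play all round; the meter's top is then 171 mm and meter_grip 126 mm above the bench. The meter must rise 58 mm straight up for its pins to leave the pocket.
- ring_centre (a point): Centre of the pencilled ring (dark line, 40 mm across) on the hard plaster, half-way up the one ringed side of the hump mould, 48 mm above the bench. z points square out of the slope; the slope is 30 degrees from level, so z leans 30 degrees from vertical, roughly towards the robot. y runs level along the slope, x points up the slope.
- mould: White plaster hump mould on its ware board, heavy and fixed. Origin: centre of the board's underside, z up; the ringed side looks to -x. Board 260 (x) x 300 (y) x 18 mm. Plaster 180 (x) x 210 (y) mm, its centre 22 mm to +x of the board's: a 12 mm upright rim, then four flat sides sloping 30 degrees up to a flat top 66 mm above the bench. Ring centre: 37 mm to -x of the origin.
- mug: Bystander: glazed mug, 80 mm across, 92 mm tall, loose, near the cradle. Origin: centre of the underside.
- bowl: Bystander: small fired clay bowl, 104 mm across, 48 mm tall, loose, near the cradle. Origin: centre of the underside.
- rib: Bystander: flat oval wooden rib, 60 x 104 x 6 mm, loose, near the cradle. Origin: centre of the underside.
- loop_tool: Bystander: trimming tool with a wooden handle and a wire loop, about 200 mm long, 13 mm thick, lying along its x, loose, near the cradle. Origin: on its underside, about its middle.
- shard_a: Bystander: fired shard, about 44 x 34 x 7 mm, loose, lying on the mould's board in front of the ringed side. Origin: centre of the underside.
- shard_b: Bystander: smaller three-cornered shard, about 38 x 34 x 7 mm, loose, on the same board. Origin: centre of the underside.
- wood_knife: Bystander: flat wooden modelling knife, about 195 x 14 x 7 mm, lying along its x, loose, in the middle of the bench. Origin: on its underside.
Not all that is in view belongs to the job. What is shaped like the cradle but green or purple is not meant.

How it is judged (in metres and radians):
On the way:
1. the meter is in the grip and its pins are clear above the cradle (z of meter_grip in the frame of cradle above 0.185 m and contact force between the fingers and meter above 1 N and contact force between meter and cradle below 0.05 N), for 0.1 s.
At the end, for the whole second after the job is handed in: The gripper holds the meter steady, square to the ringed slope within 0.17 rad; both pin tips lie within 20 mm of the ring's centre, each pressed in 2 to 10 of its 12 mm; the meter pushes on the mould with 1 to 12 N and touches neither cradle nor bench (value of joint pin_a between 0.002 and 0.01 m and distance between each of pin_a_tip, pin_b_tip and ring_centre below 0.02 m and value of joint pin_b between 0.002 and 0.01 m and angle between the z axis of meter_grip and the z axis of ring_centre, either way round below 0.17 rad and z of meter_grip in the frame of ring_centre above 0.09 m and contact force between meter and mould between 1 and 12 N and contact force between the fingers and meter above 1 N and contact force between meter and cradle below 0.05 N and contact force between meter and table below 0.05 N and linear speed of meter below 0.02 m/s and angular speed of meter below 0.2 rad/s); the arm keeps its last pose, push and grip.
It fails at once if the meter is pushed on the mould with more than 20 N (contact force between meter and mould above 20 N).
It fails at once if another thing on the bench is shifted by more than 25 mm (distance of any of mug, bowl, rib, loop_tool, shard_a, shard_b, wood_knife from where it was at the start of the episode above 0.025 m).
It also fails if it takes over 43 s, if anything falls off the work surface, if the arm or the gripper's body presses on something with over 40 N, if the wrist force passes 120 N, or if a joint passes its speed limit or range.

## Working session

There is one attempt and no reset: what is moved stays moved. The work goes in short steps, Python scripts to look and compute and a tool call to move; the robot and the scene stay as the last step left them, time stands still between calls to the robot, and variables do not carry over. Pictures are saved under pics/ and viewed, about 8 in all and at most 12, crops included, and the job is handed in when it is done.

Besides the shell and the picture viewer there is one more tool, called after "Request:" as a command line: name --argument value ..., lists and objects as JSON in quotes. carry_out: Moves the arm, as the interface text tells. Its arguments: {"type":"object","properties":{"rows":{"type":"array","items":{"type":"array","items":{"type":"array","items":{"type":"number"}}}},"force":{"type":"number"}},"required":["rows"]}

```bash
ls; mkdir -p pics
python3 - <<'E'
from workcell import *
import cv2
for n in("scene","top"):
    im=get_image(n); cv2.imwrite(f"pics/{n}0.png",im); print(n,camera_params(n))
    for q in("meter_grip","cradle","mould","ring_centre"):
        try: print(q,[(d["bbox"],round(d["confidence"],2)) for d in find_in(n,q)][:4])
        except Exception as e: print(q,e)
print(sense())
E
```

```text
pics
scene {'fx': 379.2279113645825, 'fy': 379.2279113645825, 'cx': 254.02244049462504, 'cy': 187.3224198303393, 'k1': -0.08742811995869511, 'rvec': array([ 1.08635678,  2.37374262, -1.0134244 ]), 'tvec': array([ 341.97629678, -239.89560474, 1551.87313966])}
meter_grip [([294.8, 205.6, 311.9, 244.5], 0.91)]
cradle [([361.0, 272.7, 412.9, 320.2], 0.97), ([389.7, 217.5, 430.4, 259.9], 0.93), ([308.6, 177.1, 342.7, 213.7], 0.88), ([274.0, 229.1, 315.7, 263.3], 0.72)]
mould [([121.3, 134.5, 231.2, 212.7], 0.88)]
ring_centre []
top {'fx': 415.4960892202964, 'fy': 415.4960892202964, 'cx': 257.1833241851847, 'cy': 190.8667623808836, 'k1': 0.004531983008935469, 'rvec': array([ 2.10806592, -2.11573293,  0.21127481]), 'tvec': array([  53.30241894,  568.26087385, 1281.18504519])}
meter_grip [([185.7, 166.5, 209.2, 184.0], 0.77)]
cradle [([199.0, 232.7, 236.8, 273.9], 0.96), ([260.7, 133.2, 293.0, 164.9], 0.64), ([187.8, 165.3, 227.8, 198.7], 0.61), ([101.5, 170.5, 139.8, 203.5], 0.61)]
mould [([309.3, 144.1, 407.0, 219.3], 0.59)]
ring_centre []
{'time_s': 0.5, 'joint_positions': array([ 1.30218190e+00,  1.16008527e-01,  1.44162703e+00, -3.36075435e-06,
        1.58397493e+00, -3.78202395e-02]), 'qvel': array([-0.0001879 ,  0.00189029, -0.00028733, -0.00203662, -0.00061389,
       -0.00107376]), 'joint_torque': array([-4.97817600e-04, -7.20424962e+01, -6.22348022e+01,  7.79863726e-02,
        1.86138425e-02,  2.89482648e-05]), 'position': array([154.43067532, 657.10059504, 229.62358975]), 'orientation': array([[-9.73485021e-01,  2.28750768e-01, -1.49341571e-06],
       [ 2.28750768e-01,  9.73485021e-01, -1.80874134e-05],
       [-2.68369189e-06, -1.79494460e-05, -1.00000000e+00]]), 'wrist_force': array([-0.35830334, -0.48953768,  0.70576745]), 'torque': array([ 0.01725059, -0.00854544, -0.01979412]), 'opening': 92.72634944428331}
```

Run:
```python
import cv2
a=cv2.imread("pics/scene0.png");b=cv2.imread("pics/top0.png")
cv2.imwrite("pics/a.png",cv2.resize(a[100:350,90:450],(792,550),interpolation=cv2.INTER_CUBIC))
cv2.imwrite("pics/b.png",cv2.resize(b[90:310,80:430],(798,502),interpolation=cv2.INTER_CUBIC))
```

```text
(no output)
```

View pics/a.png

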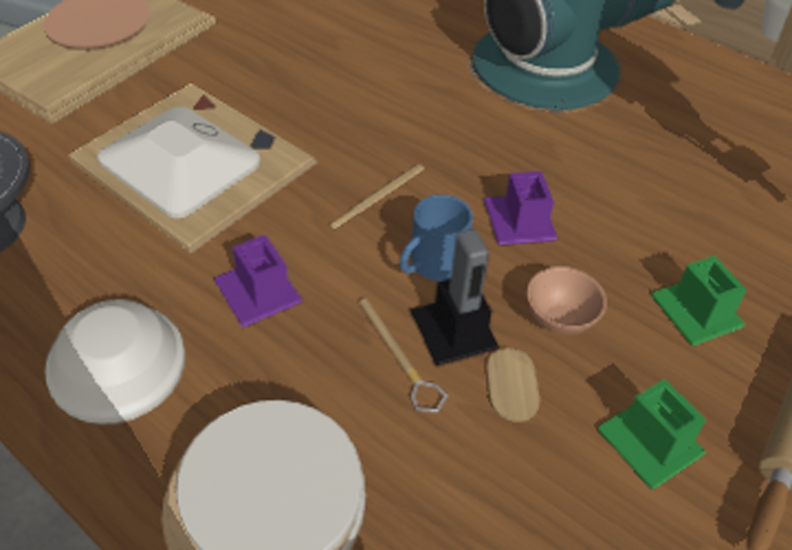

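View pics/b.png

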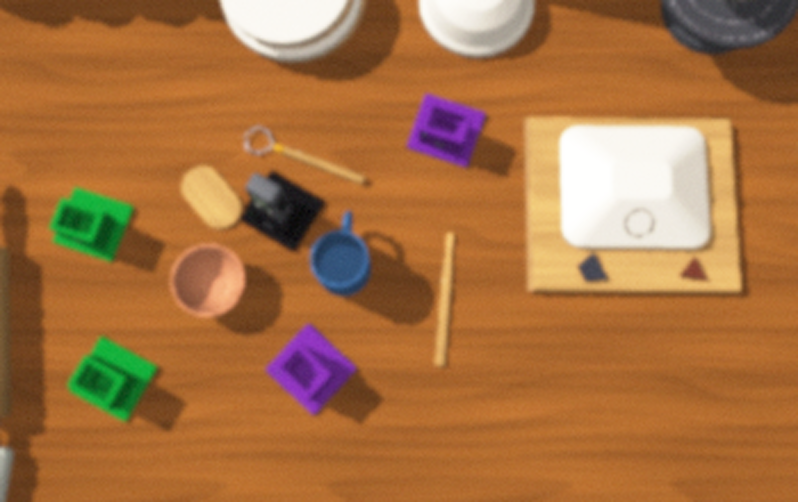

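Seen: the real cradle is black with the grey meter at top ≈(200,180) and scene ≈(300,235). Look-alikes, in top pixels, are purple ≈(276,147) and (217,252), and green ≈(120,187) and (130,256). The ringed side of the mould faces the robot, with the ring at top ≈(360,187). Next I fit the poses by silhouettes.

```bash
cat > h.py <<'E'
import numpy as np, cv2
from workcell import *
from scipy.optimize import minimize
CP={n:camera_params(n) for n in("scene","top")}
def proj(n,P):
    c=CP[n]; P=np.asarray(P,float).reshape(-1,3)
    X=P@cv2.Rodrigues(c["rvec"])[0].T+c["tvec"]; s=X[:,:2]/X[:,2:]
    s=s*(1+c["k1"]*(s**2).sum(1,keepdims=True))
    return s*[c["fx"],c["fy"]]+[c["cx"],c["cy"]]
def box(x0,x1,y0,y1,z0,z1): return np.array([[x,y,z] for x in(x0,x1) for y in(y0,y1) for z in(z0,z1)],float)
def Rz(a): return np.array([[np.cos(a),-np.sin(a),0],[np.sin(a),np.cos(a),0],[0,0,1]])
def place(B,p): return B@Rz(p[2]).T+[p[0],p[1],0]
S=4
def render(n,parts,p):
    m=np.zeros((384*S,512*S),np.uint8)
    for B in parts:
        h=cv2.convexHull(((proj(n,place(B,p))+.5)*S-.5).round().astype(np.int32)); cv2.fillConvexPoly(m,h,1)
    return m
def fit(parts,masks,p0,steps):
    M={n:cv2.resize(m.astype(np.float32),None,fx=S,fy=S,interpolation=cv2.INTER_LINEAR)>.5 for n,m in masks.items()}
    def cost(p):
        c=0
        for n,m in M.items():
            r=render(n,parts,p)>0; c+=1-(r&m).sum()/(r|m).sum()
        return c/len(M)
    best=None
    for dy in (-.5,0,.5):
        q=np.array(p0,float);q[2]+=dy
        sim=np.vstack([q]+[q+np.eye(3)[i]*steps[i] for i in range(3)])
        r=minimize(cost,q,method="Nelder-Mead",options=dict(initial_simplex=sim,xatol=.01,fatol=1e-5,maxiter=200))
        if best is None or r.fun<best.fun: best=r
    return best
CR=[box(-45,45,-48,48,0,8),box(-24,24,-33,33,0,68),box(-14,14,-22,22,44,171)]
FR=[np.vstack([box(-68,112,-105,105,18,30)]),None]
d=36/np.tan(np.pi/6)
FR=[box(-130,130,-150,150,0,18),np.vstack([box(-68,112,-105,105,18,30),box(-68+d,112-d,-105+d,105-d,30,66)])]
def ray(n,uv,z):
    c=CP[n]; f=lambda q:(proj(n,[q[0],q[1],z])[0]-uv)
    from scipy.optimize import fsolve
    return fsolve(f,[550,0])
E
python3 - <<'E'
from h import *
mc,mm={},{}
near={"scene":(300,235),"top":(203,182)}
for n in("scene","top"):
    get_image(n)
    a=masks_of(n,"cradle");b=masks_of(n,"meter_grip");c=masks_of(n,"mould")
    ctr=lambda d:np.hypot((d["bbox"][0]+d["bbox"][2])/2-near[n][0],(d["bbox"][1]+d["bbox"][3])/2-near[n][1])
    a=min(a,key=ctr);b=min(b,key=ctr); print(n,a["bbox"],b["bbox"],c[0]["bbox"],c[0]["confidence"])
    mc[n]=a["pixels"]|b["pixels"]; mm[n]=c[0]["pixels"]
pc=[*ray("top",(203,182),30),0]; pm=[*ray("top",(358,177),20),0]; print(pc,pm)
rc=fit(CR,mc,pc,(15,15,.3)); rm=fit(FR,mm,pm,(15,15,.2))
print("cradle",rc.x,rc.fun);print("mould",rm.x,rm.fun)
for n in mc: # each view alone
    print(n,fit(CR,{n:mc[n]},rc.x,(5,5,.1)).x,fit(FR,{n:mm[n]},rm.x,(5,5,.1)).x)
np.savez("poses.npz",c=rc.x,m=rm.x)
out=[]
for n,(x,y) in {"top":(170,120),"scene":(120,120)}.items():
    im=cv2.resize(get_image(n),None,fx=3,fy=3,interpolation=cv2.INTER_CUBIC)
    for parts,p in((CR,rc.x),(FR,rm.x)):
        for B in parts:
            h=cv2.convexHull(((proj(n,place(B,p))+.5)*3-.5).round().astype(np.int32)); cv2.polylines(im,[h],True,(0,0,255),1)
    t=np.linspace(0,6.3,40);c,s=np.cos(np.pi/6),.5
    ring=np.c_[-37+20*np.cos(t)*c,20*np.sin(t),48+20*np.cos(t)*s]
    cv2.polylines(im,[((proj(n,place(ring,rm.x))+.5)*3-.5).round().astype(np.int32)],True,(0,255,0),1)
    out.append(im[y*3:y*3+390,x*3:x*3+750][:290 if n=="top" else 390])
cv2.imwrite("pics/o.png",np.vstack(out)[:600+80] if 0 else cv2.resize(np.vstack(out),(660,598)))
E
```

```text
scene [276.5, 226.2, 315.1, 263.8] [295.9, 206.8, 310.2, 243.2] [122.5, 138.7, 232.6, 213.5] 0.76
top [190.0, 166.2, 227.0, 198.8] [189.8, 162.2, 205.0, 184.1] [311.2, 142.3, 405.7, 216.6] 0.83
[np.float64(605.0232985319552), np.float64(230.61446256020673), 0] [np.float64(622.2203577135322), np.float64(-285.06749246114344), 0]
cradle [ 6.10839444e+02  2.33900887e+02 -5.30403361e-01] 0.14319105698565543
mould [ 6.19533152e+02 -2.82109018e+02 -1.05083793e-02] 0.04634787128814466
scene [608.63550234 237.84667458  -0.62366629] [ 6.19329511e+02 -2.82186291e+02 -1.58914609e-02]
top [ 6.13048896e+02  2.31765520e+02 -5.25527045e-01] [ 6.19798334e+02 -2.82799443e+02 -6.61351083e-03]
```

View pics/o.png

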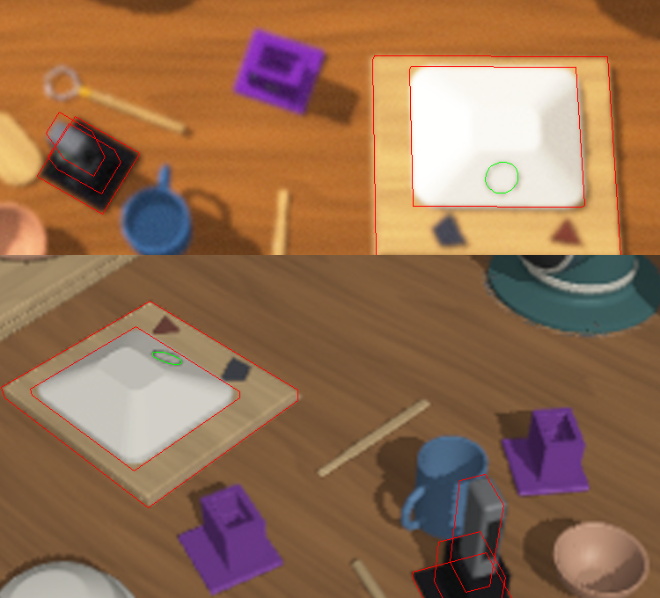

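The mould fit is tight and the ring overlay matches. The meter overlay is off, and the foot is nearly square, so the yaw may be 90° out. I'll test that with separate part masks.

Run:
```python
from h import *
p=np.load("poses.npz")["c"]
mc={}
near={"scene":(300,235),"top":(203,182)}
ims={}
for n in("scene","top"):
    im=ims[n]=get_image(n)
    # grey/black unsaturated pixels around the cradle
    u,v=near[n]; hsv=cv2.cvtColor(im,cv2.COLOR_BGR2HSV)
    b=im.astype(int); grey=(b.max(2)-b.min(2)<28)&(b.max(2)<190)
    w=np.zeros(grey.shape,np.uint8); w[v-40:v+45,u-40:u+40]=1
    g=(grey&(w>0)).astype(np.uint8)
    g=cv2.morphologyEx(g,cv2.MORPH_OPEN,np.ones((2,2)))
    k,l,st,_=cv2.connectedComponentsWithStats(g); i=1+st[1:,4].argmax(); mc[n]=cv2.morphologyEx((l==i).astype(np.uint8),cv2.MORPH_CLOSE,np.ones((3,3))); print(n,st[i])
for y in(-.53,-.53+np.pi/2):
    r=fit(CR,mc,[p[0],p[1],y],(8,8,.1)); print(y,r.x,r.fun)
    if y==-.53 or r.fun<best.fun: best=r
for n in mc: r=fit(CR,{n:mc[n]},best.x,(5,5,.1)); print(n,r.x,r.fun)
np.savez("poses.npz",c=best.x,m=np.load("poses.npz")["m"])
out=[]
for n in("top","scene"):
    u,v=near[n]; im=cv2.resize(ims[n],None,fx=8,fy=8,interpolation=cv2.INTER_CUBIC)
    for B in CR:
        h=cv2.convexHull(((proj(n,place(B,best.x))+.5)*8-.5).round().astype(np.int32)); cv2.polylines(im,[h],True,(0,0,255),1)
    cs,_=cv2.findContours(cv2.resize(mc[n],None,fx=8,fy=8),0,1); cv2.drawContours(im,cs,-1,(0,255,0),1)
    out.append(im[(v-36)*8:(v+36)*8,(u-25)*8:(u+25)*8])
cv2.imwrite("pics/o2.png",np.hstack(out))
```

```text
scene [ 278  205   40   62 1351]
top [188 168  34  32 687]
-0.53 [ 6.06439609e+02  2.36106829e+02 -5.10991103e-01] 0.17579821867525264
1.0407963267948965 [604.70641689 235.53426489   1.00898347] 0.20754681068928427
scene [608.78909507 241.64966992  -0.64025973] 0.10424397526124973
top [ 6.05805302e+02  2.30638178e+02 -4.27715552e-01] 0.1707574956574277
```

View pics/o2.png

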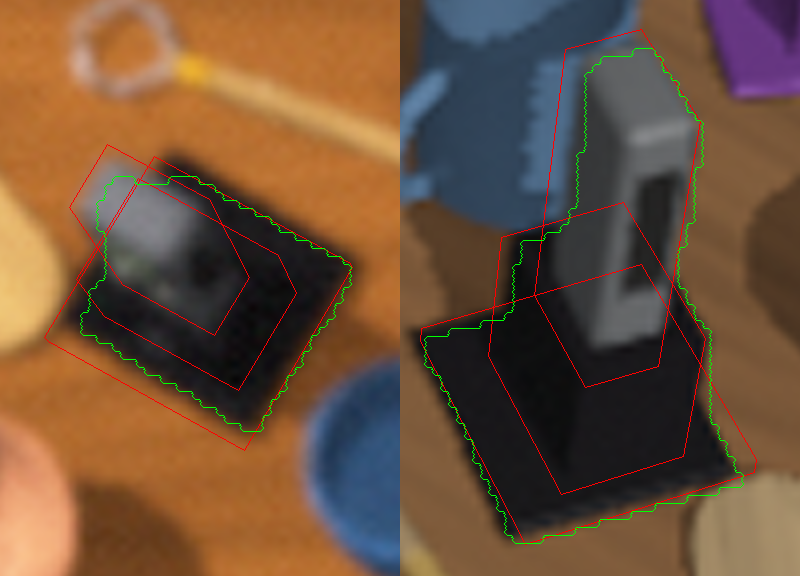

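Run:
```python
from h import *
from scipy.optimize import least_squares
from itertools import permutations
T=lambda l:[(u/8+178-.5,v/8+146-.5) for u,v in l]
Sc=lambda l:[((u-400)/8+275-.5,v/8+199-.5) for u,v in l]
obs=[("top",T([(175,150),(355,268),(255,437),(65,325)]),"foot"),("scene",Sc([(518,542),(748,487),(413,333)]),"foot"),("scene",Sc([(588,62),(652,45),(702,122),(630,140)]),"top")]
C={"foot":box(-45,45,-48,48,8,8)[::2],"top":box(-14,14,-22,22,171,171)[::2]}
def res(p,full=False):
    r=[]
    for n,uv,k in obs:
        q=proj(n,place(C[k],p)); uv=np.array(uv)
        b=min(permutations(range(4),len(uv)),key=lambda s:((q[list(s)]-uv)**2).sum())
        r.append((q[list(b)]-uv))
    return r if full else np.vstack(r).ravel()
for y in np.arange(-1.6,1.6,.39):
    s=least_squares(res,[606,236,y],loss="soft_l1",x_scale=[5,5,.1]); print(s.x.round(3),round(s.cost,2))
    if y<-1.5 or s.cost<b.cost:b=s
print(b.x,[r.round(1).tolist() for r in res(b.x,1)])
c=b.x;m=np.load("poses.npz")["m"];np.savez("poses.npz",c=c,m=m)
```

```text
[610.151 235.592  -2.128] 24.69
[ 6.09119e+02  2.37123e+02 -5.51000e-01] 13.83
[ 6.09119e+02  2.37123e+02 -5.51000e-01] 13.83
[ 6.09119e+02  2.37123e+02 -5.51000e-01] 13.83
[609.119 237.123  -3.693] 13.83
[610.151 235.592   1.013] 24.69
[610.151 235.592   1.013] 24.69
[610.151 235.592   1.013] 24.69
[610.151 235.592   1.013] 24.69
[ 6.09119081e+02  2.37122796e+02 -5.50963644e-01] [[[-2.1, -0.2], [-0.7, -0.6], [-2.7, 0.7], [-2.9, 0.1]], [[-0.0, -0.9], [0.6, -2.0], [1.1, -0.5]], [[-2.9, -1.0], [-1.2, -1.2], [-0.6, 0.9], [-1.6, 1.1]]]
```

```bash
cat >> h.py <<'E'
from scipy.spatial.transform import Rotation as Ro
def step(p0,R0,p1,R1):
    t=R0.T@(np.array(p1)-p0)/500; r=Ro.from_matrix(R0.T@R1).as_rotvec()/np.radians(60); return np.r_[t,r].round(4).tolist()
def down(a): # tool pointing down, tool y at world angle a
    y=np.array([np.cos(a),np.sin(a),0]);z=np.array([0,0,-1.]);return np.c_[np.cross(y,z),y,z]
E
python3 - <<'E'
from h import *
s=sense();p,R=s["position"],s["orientation"]
a0=np.arctan2(R[1,1],R[0,1]); a=-.551; am=(a0+a)/2
m=[400,450,290]
print(np.degrees(a0),step(p,R,m,down(am)),step(m,down(am),[609,235,260],down(a)),step([609,235,260],down(a),[609,235,118],down(a)))
E
```

```text
76.77590205417594 [-0.5729, -0.2909, -0.1207, -0.0, 0.0, 0.9029] [-0.5576, 0.2206, 0.06, 0.0, 0.0, 0.9029] [0.0, 0.0, 0.284, 0.0, 0.0, 0.0]
```

Request:
carry_out --rows '[[[-0.573,-0.291,-0.12,0,0,0.9,1],[-0.573,-0.291,-0.12,0,0,0.9,1],[-0.573,-0.291,-0.12,0,0,0.9,1],[-0.573,-0.291,-0.12,0,0,0.9,1],[-0.573,-0.291,-0.12,0,0,0.9,1],[-0.573,-0.291,-0.12,0,0,0.9,1],[-0.573,-0.291,-0.12,0,0,0.9,1],[-0.573,-0.291,-0.12,0,0,0.9,1],[-0.573,-0.291,-0.12,0,0,0.9,1]]]'

```text
time_s: 2.0
position: [400.3, 449.7, 289.7]
orientation: [[-0.387, 0.922, -0.0], [0.922, 0.387, 0.0], [0.0, 0.0, -1.0]]
wrist_force: [0.5, -0.5, -0.6]
opening: 92.8
```

Request:
carry_out --rows '[[[-0.558,0.22,0.06,0,0,0.9,1],[-0.558,0.22,0.06,0,0,0.9,1],[-0.558,0.22,0.06,0,0,0.9,1],[-0.558,0.22,0.06,0,0,0.9,1],[-0.558,0.22,0.06,0,0,0.9,1],[-0.558,0.22,0.06,0,0,0.9,1],[-0.558,0.22,0.06,0,0,0.9,1],[-0.558,0.22,0.06,0,0,0.9,1],[-0.558,0.22,0.06,0,0,0.9,1],[-0.558,0.22,0.06,0,0,0.9,1]]]'

```text
time_s: 3.0
position: [608.7, 236.6, 259.9]
orientation: [[0.515, 0.857, 0.0], [0.857, -0.515, 0.0], [0.0, 0.0, -1.0]]
wrist_force: [0.8, 0.1, 0.6]
opening: 92.8
```

Run:
```python
from h import *
s=sense();p,R=s["position"],s["orientation"];print(s["time_s"],p,R.round(3),s["joint_positions"].round(2))
out=[]
for n,(u,v) in {"top":(200,175),"scene":(300,215)}.items():
    im=cv2.resize(get_image(n),None,fx=6,fy=6,interpolation=cv2.INTER_CUBIC)
    for q,z in (((0,0,0),0),):
        for d in(-60,60):
            pass
    out.append(im[(v-45)*6:(v+45)*6,(u-33)*6:(u+33)*6])
cv2.imwrite("pics/o3.png",np.hstack(out))
print(step(p,R,[609,235,118],down(-.551)))
```

```text
3.0 [608.73444624 236.60516431 259.90179987] [[ 0.515  0.857  0.   ]
 [ 0.857 -0.515  0.   ]
 [ 0.     0.    -1.   ]] [0.33 0.06 1.45 0.   1.63 0.87]
[-0.0026, 0.0021, 0.2838, 0.0001, -0.0003, 0.009]
```

View pics/o3.png

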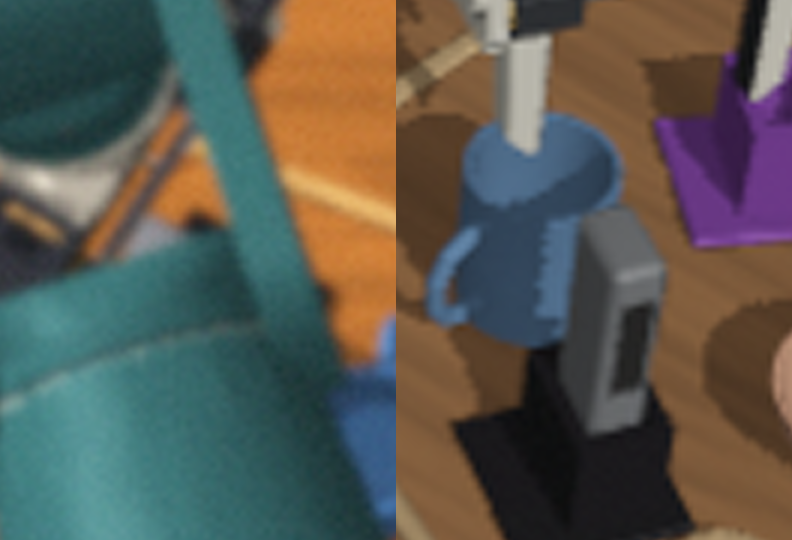

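Run:
```python
from h import *
c=np.array([609,235,171.]);u=proj("scene",c)[0]
for a in(-.551,1.02):
    d=np.array([np.cos(a),np.sin(a),0]); print(a,(proj("scene",c+44*d)[0]-u)*6,(proj("scene",c+28*d)[0]-u)*6)
print((u-[300-33,215-45])*6+[396,0], proj("scene",[609,237,249]),)
```

```text
-0.551 [-94.31144803  22.34685163] [-59.7674371   14.16925379]
1.02 [41.09034814 72.76976372] [25.86763517 45.80004983]
[609.71581105 237.01107203] [[306.43805869 188.16179646]]
```

The jaw line runs parallel to the meter's narrow side, so closing will span 28 mm. The two views put the meter 3–5 mm either side of my estimate, which the jaws can take. I'll descend and close gently.

Request:
carry_out --rows '[[[-0.003,0.002,0.1,0,0,0,1],[-0.003,0.002,0.18,0,0,0,1],[-0.003,0.002,0.24,0,0,0,1],[-0.003,0.002,0.284,0,0,0,1],[-0.003,0.002,0.284,0,0,0,1],[-0.003,0.002,0.284,0,0,0,0.2]]]' --force 5

```text
time_s: 3.7
position: [609.5, 233.9, 118.6]
orientation: [[0.518, 0.856, 0.0], [0.856, -0.518, 0.0], [0.0, 0.0, -1.0]]
wrist_force: [0.4, -0.4, -0.2]
opening: 88.4
```

Request:
carry_out --rows '[[[0,0,0,0,0,0,-0.2],[0,0,0,0,0,0,-1],[0,0,0,0,0,0,-1],[0,0,0,0,0,0,-1],[0,0,0,0,0,0,-1],[0,0,0,0,0,0,-1],[0,0,0,0,0,0,-1]]]' --force 5

```text
time_s: 4.4
position: [609.5, 233.5, 117.6]
orientation: [[0.518, 0.855, -0.0], [0.855, -0.518, 0.0], [-0.0, -0.0, -1.0]]
wrist_force: [-0.6, -0.1, 0.6]
opening: 33.4
```

Run:
```python
from h import *
s=sense();R=s["orientation"];print(s["time_s"],s["position"],s["opening"],R.T@s["wrist_force"],R.T@s["torque"])
```

```text
4.4 [609.53185037 233.47186898 117.6324017 ] 33.421942611297204 [-0.44028479 -0.4671848  -0.62326957] [ 0.14264801 -0.1209382   0.01547004]
```

Request:
carry_out --rows '[[[0,0,0,0,0,0,-1],[0,0,0,0,0,0,-1],[0,0,0,0,0,0,-1],[0,0,0,0,0,0,-1]]]' --force 8

```text
time_s: 4.8
position: [609.1, 233.7, 117.5]
orientation: [[0.518, 0.855, -0.001], [0.855, -0.518, 0.0], [-0.0, -0.001, -1.0]]
wrist_force: [-3.9, 2.4, 0.2]
opening: 30.9
```

Run:
```python
from h import *
s=sense();R=s["orientation"];print(s["time_s"],s["position"],s["opening"],R.T@s["wrist_force"],R.T@s["torque"])
out=[]
for n,(u,v) in {"top":(200,175),"scene":(300,215)}.items():
    im=cv2.resize(get_image(n),None,fx=6,fy=6,interpolation=cv2.INTER_CUBIC)
    out.append(im[(v-45)*6:(v+45)*6,(u-33)*6:(u+33)*6])
cv2.imwrite("pics/o4.png",out[1])
```

```text
4.8 [609.14030225 233.73605231 117.47041357] 30.852196093919424 [ 0.03458436 -4.62226795 -0.20803336] [ 1.23935985 -0.10846037  0.01190202]
```

View pics/o4.png

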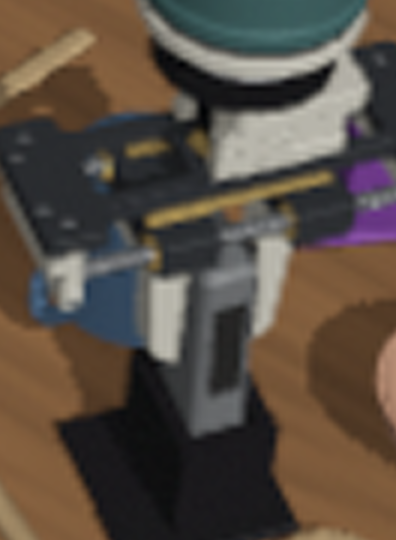

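Request:
carry_out --rows '[[[0,-0.003,0,0,0,0,-1],[0,-0.004,0,0,0,0,-1],[0,-0.004,0,0,0,0,-1],[0,-0.004,0,0,0,0,-1],[0,-0.004,0,0,0,0,-1],[0,-0.004,0,0,0,0,-1]]]' --force 8

```text
time_s: 5.5
position: [607.6, 234.5, 117.3]
orientation: [[0.518, 0.855, -0.001], [0.855, -0.518, -0.0], [-0.0, -0.001, -1.0]]
wrist_force: [-4.0, 2.3, -5.1]
opening: 29.1
```

Request:
carry_out --rows '[[[0,-0.002,0,0,0,0,-1],[0,-0.003,0,0,0,0,-1],[0,-0.003,0,0,0,0,-1],[0,-0.003,0,0,0,0,-1],[0,-0.003,0,0,0,0,-1],[0,-0.003,0,0,0,0,-1]]]' --force 25

```text
time_s: 6.1
position: [606.2, 235.3, 117.3]
orientation: [[0.518, 0.855, -0.001], [0.855, -0.518, -0.0], [-0.001, -0.001, -1.0]]
wrist_force: [-5.0, 3.4, -5.4]
opening: 27.9
```

Run:
```python
from h import *
s=sense();R=s["orientation"];print(s["time_s"],s["position"],s["opening"],R.T@s["wrist_force"],R.T@s["torque"])
```

```text
6.1 [606.21202574 235.31166835 117.29739256] 27.89539166656461 [ 0.30473539 -6.01201668  5.36649237] [ 1.51909796 -0.13723037 -0.06445754]
```

Gripped: the opening is 27.9 mm, matching the 28 mm thickness. Lifting straight up.

Request:
carry_out --rows '[[[0,0,-0.01,0,0,0,-1],[0,0,-0.03,0,0,0,-1],[0,0,-0.05,0,0,0,-1],[0,0,-0.08,0,0,0,-1],[0,0,-0.11,0,0,0,-1],[0,0,-0.14,0,0,0,-1],[0,0,-0.18,0,0,0,-1],[0,0,-0.22,0,0,0,-1],[0,0,-0.22,0,0,0,-1],[0,0,-0.22,0,0,0,-1],[0,0,-0.22,0,0,0,-1]]]' --force 35

```text
time_s: 7.2
position: [606.3, 235.1, 226.5]
orientation: [[0.518, 0.855, -0.001], [0.855, -0.518, -0.001], [-0.001, -0.001, -1.0]]
wrist_force: [0.1, 0.7, -2.7]
opening: 28.1
```

Run:
```python
from h import *
s=sense();R=s["orientation"];print(s["time_s"],s["position"],s["opening"],R.T@s["wrist_force"],R.T@s["torque"],s["joint_positions"])
im=cv2.resize(get_image("scene"),None,fx=5,fy=5,interpolation=cv2.INTER_CUBIC)
u,v=300,205
g=s["position"]-8*R[:,2]
for q,w in((g,0),(g-100*np.array([0,0,1]),0),(g-116*np.array([0,0,1]),0),(g+45*np.array([0,0,1]),0)):
    a=proj("scene",q)[0]; cv2.circle(im,tuple(((a+.5)*5).astype(int)),4,(0,0,255),1)
cv2.imwrite("pics/o5.png",im[(v-55)*5:(v+55)*5,(u-45)*5:(u+45)*5])
m=np.load("poses.npz")["m"];print(m)
```

```text
7.2 [606.32063164 235.12861489 226.50469709] 28.072300492033712 [ 0.59551017 -0.29747785  2.71929646] [ 0.01551183 -0.14020874  0.00582694] [ 3.30768641e-01  6.42571296e-02  1.50184907e+00 -1.09200833e-04
  1.57678069e+00  8.75761522e-01]
[ 6.19533152e+02 -2.82109018e+02 -1.05083793e-02]
```

View pics/o5.png

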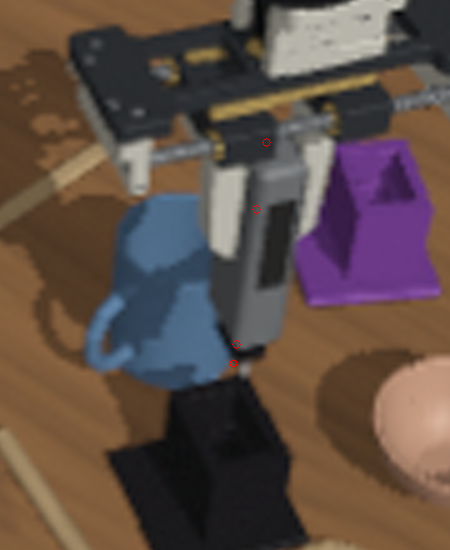

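The meter is up out of the cradle (weight 2.7 N) and well seated: the projected axis and pin agree with the picture within about 1 px. Next I compute the carry to the ring.

```bash
cat >> h.py <<'E'
def target(d,m):
    n=Rz(m[2])@[-.5,0,3**.5/2]; y=Rz(m[2])@[3**.5/2,0,.5]; c=place(np.array([[-37,0,48.]]),m)[0]
    return c+(d-8)*n, np.c_[np.cross(y,-n),y,-n]
E
python3 - <<'E'
from h import *
m=np.load("poses.npz")["m"]
s=sense();p,R=s["position"],s["orientation"]
w=np.array([560,0,290]);P,T=target(160,m)
print(P,T.round(3),s["time_s"])
Rm=R@Ro.from_rotvec(Ro.from_matrix(R.T@T).as_rotvec()*.5).as_matrix()
print(step(p,R,w,Rm),step(w,Rm,P,T))
E
```

```text
[ 506.53939086 -280.92159296  179.63586138] [[ 0.011  0.866  0.5  ]
 [ 1.    -0.009 -0.005]
 [-0.     0.5   -0.866]] 7.25
[-0.4503, 0.1645, -0.1268, -0.2446, 0.0673, -0.2492] [-0.577, -0.0023, 0.2072, -0.2446, 0.0673, -0.2492]
```

Request:
carry_out --rows '[[[0,0,-0.06,0,0,0,-1],[-0.05,0.02,-0.12,0,0,0,-1],[-0.12,0.05,-0.127,-0.08,0.02,-0.08,-1],[-0.2,0.08,-0.127,-0.15,0.04,-0.15,-1],[-0.29,0.11,-0.127,-0.2,0.06,-0.2,-1],[-0.37,0.14,-0.127,-0.245,0.067,-0.249,-1],[-0.43,0.16,-0.127,-0.245,0.067,-0.249,-1],[-0.45,0.165,-0.127,-0.245,0.067,-0.249,-1],[-0.45,0.165,-0.127,-0.245,0.067,-0.249,-1]]]' --force 35

```text
time_s: 8.15
position: [560.1, -0.9, 290.7]
orientation: [[0.276, 0.926, 0.259], [0.96, -0.276, -0.039], [0.035, 0.259, -0.965]]
wrist_force: [0.4, 0.2, -1.4]
opening: 27.6
```

Request:
carry_out --rows '[[[-0.05,0,0.02,-0.04,0.01,-0.04,-1],[-0.12,0,0.04,-0.1,0.03,-0.1,-1],[-0.2,0,0.07,-0.16,0.05,-0.16,-1],[-0.28,0,0.1,-0.22,0.06,-0.22,-1],[-0.36,0,0.13,-0.245,0.067,-0.249,-1],[-0.44,0,0.16,-0.245,0.067,-0.249,-1],[-0.51,0,0.18,-0.245,0.067,-0.249,-1],[-0.56,-0.002,0.2,-0.245,0.067,-0.249,-1],[-0.577,-0.002,0.207,-0.245,0.067,-0.249,-1],[-0.577,-0.002,0.207,-0.245,0.067,-0.249,-1],[-0.577,-0.002,0.207,-0.245,0.067,-0.249,-1]]]'

```text
time_s: 9.25
position: [507.9, -279.8, 180.9]
orientation: [[0.01, 0.865, 0.502], [1.0, -0.009, -0.005], [0.001, 0.502, -0.865]]
wrist_force: [-0.3, -0.0, -1.6]
opening: 27.9
```

Run:
```python
from h import *
m=np.load("poses.npz")["m"]
s=sense();p,R=s["position"],s["orientation"];P,T=target(160,m)
print(s["time_s"],s["opening"],p,R.T@s["wrist_force"],"to d=120:",step(p,R,target(120,m)[0],T))
out=[]
for n,(u,v) in {"top":(350,190),"scene":(190,140)}.items():
    im=cv2.resize(get_image(n),None,fx=6,fy=6,interpolation=cv2.INTER_CUBIC)
    g=p-8*R[:,2]
    for q in(g+45*-R[:,2],g,g+100*R[:,2],g+116*R[:,2]+9*R[:,0],g+116*R[:,2]-9*R[:,0],target(8,m)[0]):
        cv2.circle(im,tuple(((proj(n,q)[0]+.5)*6).astype(int)),4,(0,0,255),1)
    out.append(im[(v-45)*6:(v+45)*6,(u-33)*6:(u+33)*6])
cv2.imwrite("pics/o6.png",np.hstack(out))
```

```text
9.25 27.908408375137263 [ 507.94146169 -279.76387832  180.94568252] [-0.03965522 -1.0700564   1.27742947] to d=120: [-0.0024, -0.0039, 0.0809, 0.002, -0.0007, 0.0001]
```

View pics/o6.png

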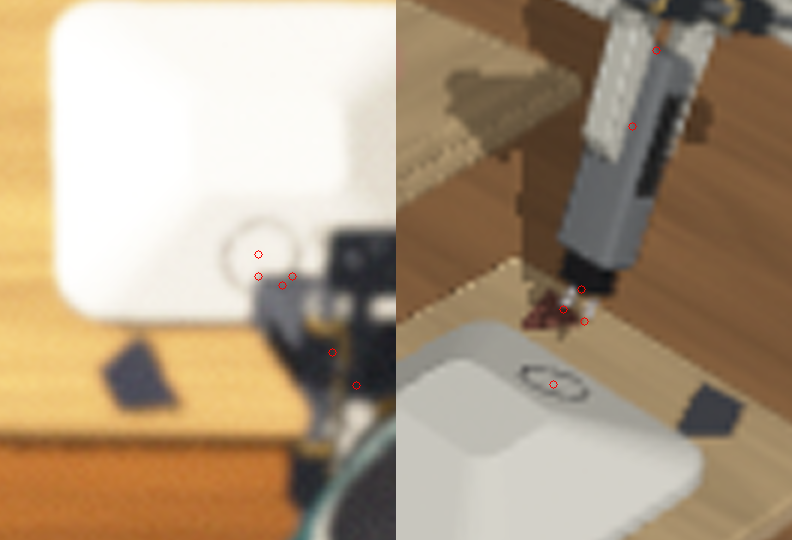

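Pins, ring and projections agree in both views: the ring centre is at crop (258,254) top and (554,384) scene. Approaching along the normal.

Request:
carry_out --rows '[[[-0.001,-0.002,0.02,0,0,0,-1],[-0.002,-0.004,0.04,0,0,0,-1],[-0.002,-0.004,0.06,0,0,0,-1],[-0.002,-0.004,0.074,0,0,0,-1],[-0.002,-0.004,0.081,0,0,0,-1],[-0.002,-0.004,0.081,0,0,0,-1],[-0.002,-0.004,0.081,0,0,0,-1],[-0.002,-0.004,0.081,0,0,0,-1]]]'

```text
time_s: 10.15
position: [525.9, -282.2, 145.2]
orientation: [[0.011, 0.865, 0.502], [1.0, -0.009, -0.006], [-0.0, 0.502, -0.865]]
wrist_force: [0.4, -0.1, -3.0]
opening: 28.0
```

```bash
cat > st.py <<'E'
from h import *
m=np.load("poses.npz")["m"];P,T=target(8,m)
w=[];
for i in range(6): s=sense();w.append(s["orientation"].T@s["wrist_force"]);get_image("scene")
p,R=s["position"],s["orientation"]
print(s["time_s"],s["opening"],"ring-frame TCP+8 (y,x,d):",(T.T@(p-8*R[:,2]-P)).round(1),"F tool",np.mean(w,0).round(2),"ang",np.degrees(np.arccos(R[:,2]@T[:,2])).round(2))
E
python3 st.py
```

```text
10.4 27.75705729273159 ring-frame TCP+8 (y,x,d): [  -1.    -0.7 -120.3] F tool [ 0.   -1.11  1.72] ang 0.14
```

Request:
carry_out --rows '[[[0.002,0,0.003,0,0,0,-1],[0.002,0,0.006,0,0,0,-1],[0.002,0,0.009,0,0,0,-1],[0.002,0,0.012,0,0,0,-1],[0.002,0,0.012,0,0,0,-1],[0.002,0,0.012,0,0,0,-1]]]'

```text
time_s: 11.05
position: [528.9, -281.1, 139.6]
orientation: [[0.011, 0.865, 0.502], [1.0, -0.009, -0.005], [0.0, 0.502, -0.865]]
wrist_force: [-1.4, -0.5, -0.8]
opening: 27.9
```

```bash
python3 st.py
```

```text
11.3 27.849127603223547 ring-frame TCP+8 (y,x,d): [ 1.000e-01 -7.000e-01 -1.142e+02] F tool [-0.07 -1.68  0.5 ] ang 0.13
```

Request:
carry_out --rows '[[[0,0,0.002,0,0,0,-1],[0,0,0.004,0,0,0,-1],[0,0,0.006,0,0,0,-1],[0,0,0.008,0,0,0,-1],[0,0,0.008,0,0,0,-1],[0,0,0.008,0,0,0,-1]]]'

```text
time_s: 11.95
position: [530.9, -281.2, 136.1]
orientation: [[0.011, 0.865, 0.502], [1.0, -0.009, -0.006], [-0.0, 0.502, -0.865]]
wrist_force: [-2.4, 0.4, 1.8]
opening: 28.0
```

```bash
python3 st.py
```

```text
12.2 27.64404986053582 ring-frame TCP+8 (y,x,d): [   0.    -0.7 -110.2] F tool [ 0.37 -1.51 -1.93] ang 0.13
```

The force rises 0.6 N/mm, as two pins should. Now 3.65 N, so about 4.1 mm pressed; 2 mm more makes it half-way.

Request:
carry_out --rows '[[[0,0.001,0.002,0,0,0,-1],[0,0.001,0.004,0,0,0,-1],[0,0.001,0.004,0,0,0,-1],[0,0.001,0.004,0,0,0,-1],[0,0.001,0.004,0,0,0,-1]]]'

```text
time_s: 12.75
position: [532.3, -281.1, 134.5]
orientation: [[0.011, 0.865, 0.502], [1.0, -0.01, -0.005], [0.0, 0.502, -0.865]]
wrist_force: [-5.2, 0.2, 1.6]
opening: 28.0
```

```bash
python3 st.py
python3 - <<'E'
from h import *
u,v=185,145
im=cv2.resize(get_image("scene"),None,fx=8,fy=8,interpolation=cv2.INTER_CUBIC)
cv2.imwrite("pics/o7.png",im[(v-35)*8:(v+35)*8,(u-35)*8:(u+35)*8])
E
```

```text
13.0 27.71033620249368 ring-frame TCP+8 (y,x,d): [ 1.000e-01 -3.000e-01 -1.081e+02] F tool [-0.04 -3.44 -3.41] ang 0.12
```

View pics/o7.png

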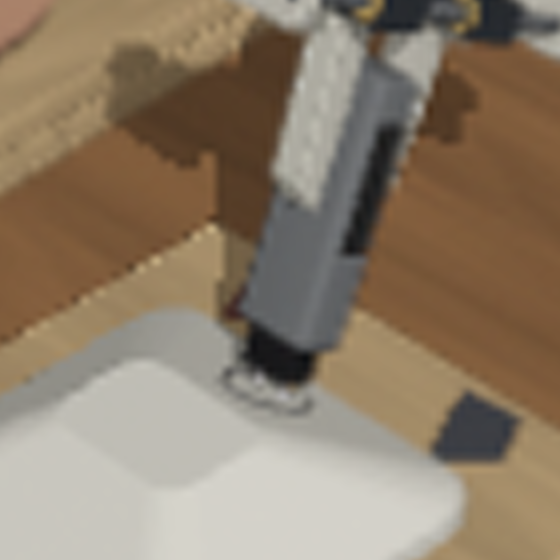

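```bash
python3 -c "
from workcell import *
print(sign_off())"
```

```text
the job is handed in; nothing more can be done
None
```

I handed the job in with the gripper still holding the meter against the pencilled ring, at about 13 s of the 43 s allowed. The sign-off gave no verdict.

**What I did:** I gripped the meter across its 28 mm thickness (opening 27.9 mm) and lifted it 110 mm straight up out of the black cradle. I then carried it over and pressed it square onto the ring.

**Last checks:**
- **Angle:** the tool is 0.12° off the slope's normal, as I measured the slope. The pins themselves I checked only by eye.
- **Position:** the tool axis is within 0.5 mm of the measured ring centre, and the last picture shows both pins inside the ring.
- **Press:** the push along the meter is about 5.1 N above baseline. At the measured 0.6 N/mm for the two pins, that is about 6–6.5 mm in, or half-way.

**What disagreed:**
- **Cradle position:** the two cameras placed the cradle about 7 mm apart. I found the centre by closing gently and correcting on the wrist force.
- **First contact:** the pins touched about 1.7 mm later than the geometry predicted, so I set the depth from the force instead.
- **Sideways load:** about 2 N remains along the slope, from friction. The total push is then about 5.6 N, well under the limit.
- **Other things on the bench:** I did not measure them again at the end. I saw no sign of contact on the way.

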